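Draw the flush bolt and open the double-door cupboard

TASK

The instrument cupboard on the counter has to be restocked, so both its doors must stand wide open, each about square to the front. Open the right-hand door wide first; then lift the flush bolt in the left door's meeting edge fully up while that door is still shut, and only then swing the left door wide open. Do not wrench the left door open against its bolt, and leave the things standing around and on the cupboard where they are.

Things in the scene. Friction and masses are not known exactly. Their poses are not given: they have to be found in the camera images.
- cupboard: White steel cupboard 380 wide (its y), 220 deep (x), 250 mm high, fixed. Origin: centre of its underside; x points to its back, y to the left door. Two upright doors, 24 mm thick, stand ahead of the carcass front plane (x = -110 mm), facing roughly the robot, from 26 to 248 mm up; below them a 22 mm sill. Nothing overhangs doors or handles: all is reached from above.
- right_door (a joint): Right (active) door, 0.8 kg, hinged on the cupboard's right (-y) edge: 0 shut, grows as it opens to 1.9 rad (anticlockwise from above). May start ajar. Stays where it is left (hinge friction 0.15 N m). Its raised covering stile, 85 mm wide, capped on top, laps over the left door's meeting edge and hides the bolt until this door is opened.
- right_handle (a point): Grip point on the right door's handle: an upright steel bar 11 mm thick, 100 mm long, 35 mm off the door's face (59 mm ahead of the front plane), 120 mm from the hinge line. On the bar's axis, 205 mm above the counter, about 30 mm below the bar's top. Moves with the door; its x points into the cupboard, square to the door, its y lies along the door.
- right_hinge (a point): Point on the right door's upright hinge axis, 205 mm above the counter, in the carcass front plane.
- left_door (a joint): Left (passive) door, 0.8 kg, hinged on the cupboard's left (+y) edge: 0 shut, grows as it opens to 1.9 rad (clockwise from above). Starts shut, held by the bolt in the sill. Unbolted, it swings easily and stays where it is left (hinge friction 0.15 N m).
- left_handle (a point): Grip point on the left door's handle, the same bar as the right one: on the bar's axis, 205 mm above the counter, 120 mm from the hinge line, 59 mm ahead of the front plane. Moves with the door; x square to the door and into the cupboard, y along the door.
- left_hinge (a point): Point on the left door's upright hinge axis, 205 mm above the counter, in the carcass front plane.
- bolt (a joint): Flush bolt of the left door: an upright steel rod that slides in the door's stepped-back meeting edge, its foot in the sill. 0: fully down (bolted); 0.018 m: fully up, at its stop (withdrawn); below 0.011 m it still holds the door. Starts 0 to 2 mm raised. About 5 N moves it; it stays where it is left.
- bolt_knob (a point): Centre of the bolt's steel thumb-piece, to pinch at its sides and lift: 14 mm wide (along y), 20 mm high, outer end 10.5 mm ahead; 217 mm above the counter when down. The floor of the door's 54 mm wide step is 12.5 mm behind it, the step's 20 mm shoulder 38 mm away towards the left hinge; other sides and above are open. Axes: x into the cupboard, y along the left door to its hinge.
- cartridge: Bystander: spare white cartridge, 52 mm across, 140 mm tall, standing to the left of the cupboard. Origin: centre of its underside.
- cup: Bystander: white plastic rinsing cup, 70 mm across, 85 mm tall, standing in front of the cupboard between the sweeps of the two doors. Origin: centre of its underside.
- mint_tray: Bystander: mint plastic tray 125 x 210 x 22 mm lying on the cupboard's roof, towards the back. Origin: centre of its underside.
- steel_tray: Bystander: shallow steel tray 130 x 200 x 20 mm with a looped wire handle at one end, on the counter to the right. Origin: centre of its underside.
- spray_bottle: Bystander: white bottle, 68 mm across, 170 mm tall, to the right. Origin: centre of its underside.
- jar: Bystander: glass jar with steel lid, 84 mm across, 100 mm tall, standing beside the cupboard's right side. Origin: centre of its underside.
- glove_box: Bystander: cardboard glove box 120 x 235 x 75 mm, to the left. Origin: centre of its underside.
- bowl: Bystander: black rubber mixing bowl, 120 mm across, 55 mm tall, to the left. Origin: centre of its underside.

How it is judged:
On the way, in this order (a step that is already met when the one before it is completed fails the run):
1. the right door is open wide (at least 1.2 rad) while the left door is shut and bolted (value of joint right_door above 1.2 rad and value of joint left_door below 0.1 rad and value of joint bolt below 0.009 m), for 0.2 s.
2. the bolt is lifted fully (at least 15 of 18 mm) while the left door is still shut (less than 0.1 rad) (value of joint bolt above 0.015 m and value of joint left_door below 0.1 rad and value of joint right_door above 1 rad), for 0.2 s.
3. the left door is open wide (at least 1.2 rad) (value of joint left_door above 1.2 rad), for 0.2 s.
At the end, for the whole second after the job is handed in: Both doors stand still, each open at least 1.2 rad (about 70 degrees), the bolt is still withdrawn (at least 15 mm up), and the bystanders stand where they were (value of joint each of right_door, left_door above 1.2 rad and value of joint bolt above 0.015 m and velocity of joint right_door between -0.1 and 0.1 rad/s and velocity of joint left_door between -0.1 and 0.1 rad/s); the robot touches nothing.
It fails at once if the left door forced open (more than 0.08 rad) with its bolt still in the sill (raised less than 9 mm) (value of joint left_door above 0.08 rad and value of joint bolt below 0.009 m).
It fails at once if a bystander pushed more than 40 mm or knocked over (distance of any of cartridge, cup, mint_tray, steel_tray, spray_bottle, jar, glove_box, bowl from where it was at the start of the episode above 0.04 m or angle between any of cartridge, cup, mint_tray, steel_tray, spray_bottle, jar, glove_box, bowl's own z axis and vertical above 0.5 rad).
It also fails if it takes over 64 s, if anything falls off the work surface, if the arm or the gripper's body presses on something with over 40 N, if the wrist force passes 120 N, or if a joint passes its speed limit or range.

ROBOT

A 7-joint arm with a two-finger parallel gripper is mounted at the origin on the work surface. World frame = base frame: x ahead of the robot, y to its left, z up, the work surface at z = 0. Lengths are in m, angles in rad, forces in N, time in s.
With the tool pointing down it reaches from about 0.4 to 0.85 m from the base axis. Payload 10.4 kg.
Tool frame: the origin (TCP) lies between the finger pads; the fingertips stand ahead of it and the grasp point (between the pads) lies 6 mm ahead of it (finger_overhang is the z of the fingertips in the tool frame, in m); z points along the fingers, y is the direction in which the jaws open and shut (so a half turn about z gives the same grasp; the last joint's range is limited). The gripper opens to 85 mm and grips with 20 to 120 N. Pads are 22 mm wide; open, the fingers measure 114 mm over their backs; the gripper's body (76 mm by 85 mm) begins 54 mm behind the grasp point. The pads swing forward as they close: fully open they stand 13 mm farther back than shut.
Start: joints at [-1.304, 0.332, -0.065, 1.46, 0.022, 1.35, -0.088], TCP at [0.179, 0.599, 0.256] pointing down, gripper open.
Joint ranges: [-2.6, 2.6], [-0.5, 2.12], [-1.47, 1.34], [0.16, 2.42], [-1.27, 4.41], [0.06, 2.06], [-2.6, 2.6]. Speed limits (rad/s): [2.22, 2.22, 2.79, 2.79, 3.14, 3.14, 3.14].

INTERFACE

Orientations are given as a unit quaternion [x, y, z, w].
In Python, from workcell import * gives the robot as it stands.
- The arm moves only by the shell command python3 -m creep 'ROWS' [FORCE]. ROWS is JSON, a list of rows, each a list of 7 numbers: the turn, a rotation vector about the tool's x, y, z in rad, then the shift along the tool's x, y, z in mm, then the closure in counts, from 0 (fully open) to 255 (shut). In form: [[wx, wy, wz, dx, dy, dz, claw], ...]. A call has 1 to 8 rows; each row shifts and turns the commanded pose from where the row before left it, along the tool's axes as they then stand; what a row does not reach is not made up. A row lasts 1/10 s, in which the tool goes at most 50 mm and 8.59 degrees, less where a joint would pass 70% of its speed; a pose out of reach is approached as far as the arm can. A call is refused whole if a number of a shift passes 50 or a number of a turn 0.15, either way. A call with a gripper value outside its range is refused whole. The fingers move at their own pace and stop on an object; FORCE is the grip in N (left out, the last holds). Time passes only in rows, so rows that do not move let the fingers close. It gives the time, the measured TCP pose, the force and the opening at its end, in the units of the state.
- get_obs(): the state, without advancing time (a new reading comes with each control period).
- camera(name): name is "side" or "top" or "wrist"; returns (picture, depth): 480x640x3 uint8, blue, green, red; 480x640 float32, m along the optical axis (not along the pixel's ray), 0 where there is no reading.
- camera_model(name): a dict with "camera_matrix" (3x3 intrinsics, pixels), "k1" (the pictures are not rectified: a ray, as slopes to the right and down, at radius r is drawn at 1 + k1 r^2 times it, then the intrinsics apply), "R" (3x3) and "t" (3): a world point X has camera coordinates R X + t; the wrist camera has in their place "mount" (4x4, takes a point from camera to tool coordinates, whose origin is the TCP and whose axes are the flange's). Camera axes: x right, y down, z forward; pixel columns grow to the right and rows downward; lengths in m; the calibration is good to about 2 mm. A picture is of the moment at which its call begins: read the wrist's pose just before it. camera_model takes no time and is no camera call.
- hand_in(): hands the job in, once; it reports no verdict.
The state is a dict: "clock": time; "joint_pos": joint angles; "joint_velocities": joint speeds; "tau": joint torques, N m; "position": TCP position; "ee_rot": TCP orientation; "ft_force": force on the tool from outside, world axes, zero at the start; "torque": the same for the moment, N m; "grip_width": opening from 0.0 (shut) to 1.0 (fully open).
Only numpy, scipy, OpenCV 4.12 (cv2) and the standard library are available. Lean on these libraries where they do the work, as an engineer would, in place of code of your own. Each camera call takes 0.05 s, during which the arm holds its last target.

## Working session

There is one attempt and no reset: what is moved stays moved. The work goes in short steps, Python scripts to look and compute and a shell command to move; the robot and the scene stay as the last step left them, time stands still between calls to the robot, and variables do not carry over. Pictures are saved under pics/ and viewed, and the job is handed in when it is done.

```bash
ls; mkdir -p pics
python3 - <<'E'
from workcell import *
import cv2
o=get_obs(); print(o)
for n in ("side","top","wrist"):
    p,d=camera(n); cv2.imwrite(f"pics/{n}0.png",p); import numpy as np; np.save(f"pics/{n}0.npy",d); np.save(f"pics/{n}0c.npy",p)
    print(n,camera_model(n))
E
```

```text
pics
{'clock': 0.0, 'joint_pos': array([-1.30362684,  0.33286835, -0.06465368,  1.46095053,  0.02160095,
        1.3498778 , -0.08849319]), 'joint_velocities': array([ 0.00058644, -0.00106544,  0.00040418,  0.00190406, -0.00112649,
        0.0018365 ,  0.00078283]), 'tau': array([-3.97880322e-04, -6.25423980e+01,  4.86392865e-02, -3.91626191e+01,
        1.59723521e-02,  9.49875772e-03, -4.92648269e-05]), 'position': array([0.1785158 , 0.59861244, 0.25551358]), 'ee_rot': array([ 1.44386057e-01,  9.89521182e-01, -7.01786764e-04, -6.14472156e-05]), 'ft_force': array([-0.22765401,  0.12567419, -0.84685976]), 'torque': array([ 0.02304194, -0.01380227,  0.01492994]), 'grip_width': 0.9997891891386946}
side {'camera_matrix': array([[583.15946177,   0.        , 326.22381483],
       [  0.        , 583.15946177, 229.81538051],
       [  0.        ,   0.        ,   1.        ]]), 'k1': 0.027639775223460394, 'R': array([[ 0.71929807, -0.69440993, -0.02012809],
       [-0.44714513, -0.44060815, -0.77841229],
       [ 0.53166862,  0.56891063, -0.62743061]]), 't': array([-0.37731291,  0.38316732, 
[... 279 characters left out ...]
 [-0.99443357,  0.02386077, -0.10262811],
       [ 0.10280717,  0.0063996 , -0.99468072]]), 't': array([0.03066885, 0.56276661, 1.44111719])}
wrist {'camera_matrix': array([[372.43698109,   0.        , 316.4731542 ],
       [  0.        , 372.43698109, 236.17510885],
       [  0.        ,   0.        ,   1.        ]]), 'k1': -0.031120771015131835, 'mount': array([[-1.17495656e-04, -9.45662203e-01, -3.25150711e-01,
         8.34085712e-02],
       [ 9.99999589e-01,  1.81312009e-04, -8.88681808e-04,
        -2.12147062e-04],
       [ 8.99346525e-04, -3.25150681e-01,  9.45661792e-01,
        -1.16824820e-01],
       [ 0.00000000e+00,  0.00000000e+00,  0.00000000e+00,
         1.00000000e+00]])}
```

View pics/side0.png

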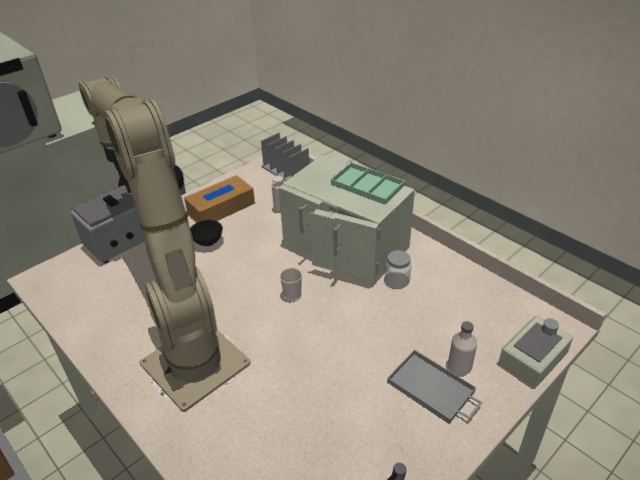

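View pics/top0.png

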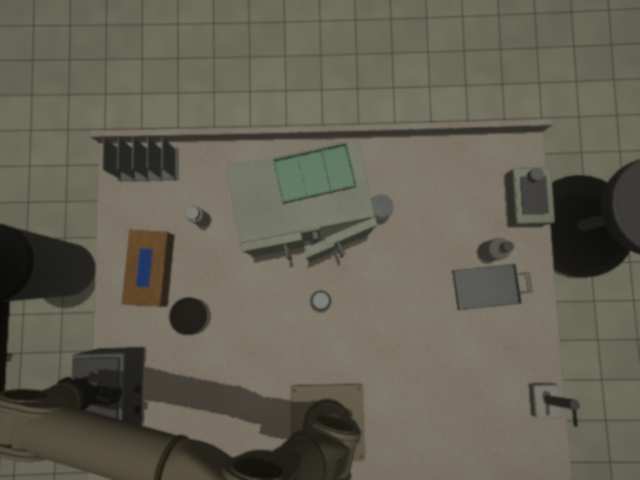

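View pics/wrist0.png

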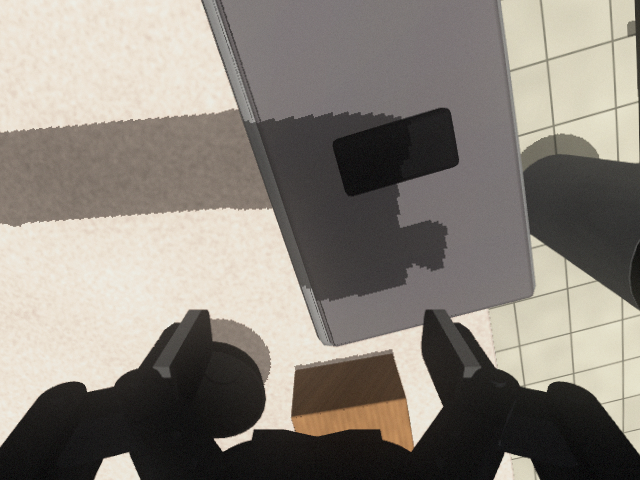

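The top view shows the cupboard turned, front corners at about (243,250) and (372,222). The right door is ajar, with handles at about (288,253) and (337,252) and the cup at (320,300). Next I'll measure the roof and the door.

```bash
cat > h.py <<'E'
import numpy as np, cv2
from workcell import *
from scipy.spatial.transform import Rotation as Ro
def model(n,o=None):
    m=camera_model(n); K=m["camera_matrix"];k1=m["k1"]
    if n=="wrist":
        M=np.asarray(m["mount"]); Rt=Ro.from_quat(o["ee_rot"]).as_matrix()
        Rwc=Rt@M[:3,:3]; c=Rt@M[:3,3]+o["position"]
        return K,k1,Rwc,c
    R=np.asarray(m["R"]);return K,k1,R.T,-R.T@m["t"]
def rays(n,uv,o=None):
    K,k1,Rwc,c=model(n,o); uv=np.asarray(uv,float).reshape(-1,2)
    d=(uv-K[:2,2])/[K[0,0],K[1,1]]; s=d.copy()
    for _ in range(10): s=d/(1+k1*(s**2).sum(1,keepdims=True))
    return c,np.c_[s,np.ones(len(s))]@Rwc.T
def onplane(n,uv,z,o=None):
    c,r=rays(n,uv,o); return c+r*((z-c[2])/r[:,2])[:,None]
def cloud(n,D,o=None):
    v,u=np.mgrid[0:480,0:640]; c,r=rays(n,np.c_[u.ravel(),v.ravel()],o)
    return (c+r*D.reshape(-1,1)).reshape(480,640,3)
def proj(n,X,o=None):
    K,k1,Rwc,c=model(n,o); p=(np.atleast_2d(X)-c)@Rwc; s=p[:,:2]/p[:,2:]
    s=s*(1+k1*(s**2).sum(1,keepdims=True)); return s*[K[0,0],K[1,1]]+K[:2,2]
E
python3 - <<'E'
from h import *
D=np.load("pics/top0.npy");P=cloud("top",D); p=np.load("pics/top0c.npy")
z=P[...,2]
print(np.isnan(z).sum(), (D==0).sum())
m=((z>0.235)&(z<0.262)&(D>0)).astype(np.uint8); m[:, :200]=0; m[:,420:]=0; m[:130]=0;m[300:]=0
cs,_=cv2.findContours(m,cv2.RETR_EXTERNAL,cv2.CHAIN_APPROX_SIMPLE)
for c in cs:
    if cv2.contourArea(c)>20:
        a=cv2.approxPolyDP(c,2,True)[:,0]; print(cv2.contourArea(c)); print(np.c_[a,onplane("top",a,0.249).round(3)])
v=cv2.resize(p[130:330,190:430],None,fx=3.3,fy=3,interpolation=cv2.INTER_CUBIC);v=cv2.convertScaleAbs(v,alpha=1.3)
cv2.imwrite("pics/top0z.png",cv2.resize(p[130:330,200:440],(720,600),interpolation=cv2.INTER_CUBIC)*1)
cv2.imwrite("pics/top0m.png",cv2.resize(m[130:330,200:440]*255,(720,600)))
s=np.load("pics/side0c.npy"); cv2.imwrite("pics/side0z.png",cv2.resize(s[140:320,240:440],(667,600),interpolation=cv2.INTER_CUBIC))
E
```

```text
0 1248
1890.0
[[ 3.20e+02  1.50e+02  8.08e-01  4.00e-03  2.49e-01]
 [ 2.98e+02  1.55e+02  7.95e-01  6.60e-02  2.49e-01]
 [ 2.97e+02  1.58e+02  7.86e-01  6.90e-02  2.49e-01]
 [ 2.93e+02  1.56e+02  7.92e-01  8.00e-02  2.49e-01]
 [ 2.74e+02  1.61e+02  7.79e-01  1.34e-01  2.49e-01]
 [ 2.83e+02  2.00e+02  6.67e-01  1.11e-01  2.49e-01]
 [ 3.05e+02  1.95e+02  6.80e-01  4.90e-02  2.49e-01]
 [ 3.04e+02  1.83e+02  7.14e-01  5.10e-02  2.49e-01]
 [ 3.07e+02  1.94e+02  6.83e-01  4.30e-02  2.49e-01]
 [ 3.29e+02  1.89e+02  6.95e-01 -1.90e-02  2.49e-01]]
905.5
[[ 3.44e+02  1.44e+02  8.23e-01 -6.40e-02  2.49e-01]
 [ 3.22e+02  1.50e+02  8.08e-01 -2.00e-03  2.49e-01]
 [ 3.32e+02  1.89e+02  6.95e-01 -2.70e-02  2.49e-01]
 [ 3.54e+02  1.84e+02  7.08e-01 -8.90e-02  2.49e-01]]
8045.5
[[ 3.58e+02  1.43e+02  8.25e-01 -1.04e-01  2.49e-01]
 [ 3.46e+02  1.44e+02  8.23e-01 -7.00e-02  2.49e-01]
 [ 3.53e+02  1.65e+02  7.62e-01 -8.80e-02  2.49e-01]
 [ 3.55e+02  1.86e+02  7.02e-01 -9.10e-02  2.49e-01]
 [ 2.93e+02  2.01e+02  6.64e-01  8.30e-02  2.49e-01]
 [ 2.81e+02  2.02e+02  6.62e-01  1.16e-01  2.49e-01]
 [ 2.71e+02  1.59e+02  7.85e-01  1.42e-01  2.49e-01]
 [ 2.74e+02  1.58e+02  7.88e-01  1.34e-01  2.49e-01]
 [ 2.26e+02  1.67e+02  7.65e-01  2.69e-01  2.49e-01]
 [ 2.42e+02  2.51e+02  5.27e-01  2.26e-01  2.49e-01]
 [ 3.00e+02  2.40e+02  5.54e-01  6.50e-02  2.49e-01]
 [ 3.01e+02  2.32e+02  5.76e-01  6.20e-02  2.49e-01]
 [ 3.69e+02  2.17e+02  6.14e-01 -1.28e-01  2.49e-01]
 [ 3.07e+02  2.47e+02  5.34e-01  4.60e-02  2.49e-01]
 [ 3.07e+02  2.57e+02  5.06e-01  4.70e-02  2.49e-01]
 [ 3.75e+02  2.25e+02  5.91e-01 -1.43e-01  2.49e-01]]
```

View pics/top0z.png

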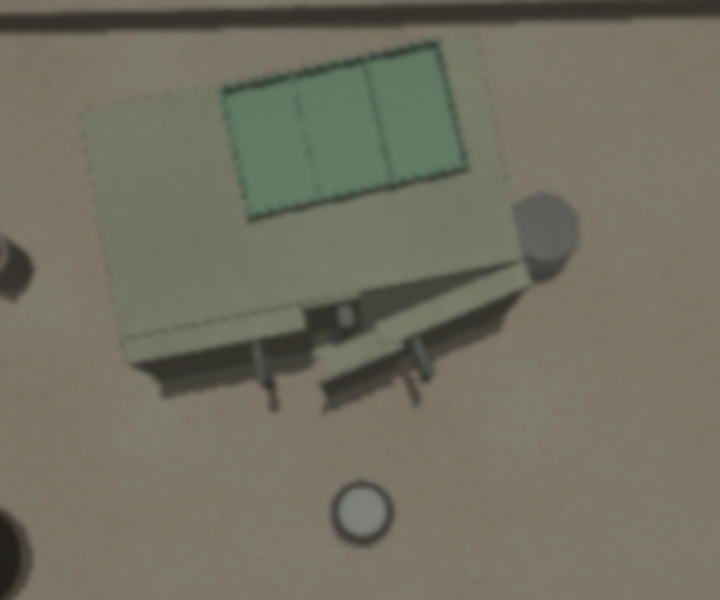

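View pics/side0z.png

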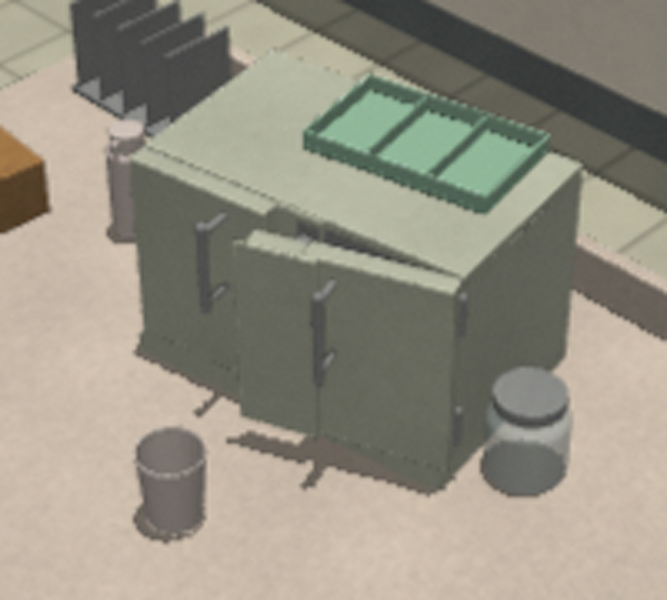

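```bash
cat >> h.py <<'E'
def yawy(o):
    y=Ro.from_quat(o["ee_rot"]).as_matrix()[:,1]; return np.arctan2(y[1],y[0])
def delta(pos,yaw,o):
    """tool-frame shift mm (in present axes) to reach pos; then wz (rad) to bring tool y to yaw"""
    R=Ro.from_quat(o["ee_rot"]).as_matrix()
    d=R.T@(np.asarray(pos)-o["position"])*1000
    w=-((yaw-yawy(o)+np.pi)%(2*np.pi)-np.pi)
    return d.round(1), round(w,3)
E
python3 - <<'E'
from h import *
D=np.load("pics/top0.npy");P=cloud("top",D); p=np.load("pics/top0c.npy")
g=cv2.cvtColor(p,cv2.COLOR_BGR2HSV)
for n,uv in dict(BL=(226,166),BR=(358.5,142.5),FL=(242,251.5),gapL=(240.5,242.5),gapR=(373,217)).items(): print(n,onplane("top",uv,.249)[0].round(4))
ex_yaw=None
for n,uv,z in (("cupC",(320,300),.085),("jar",(381,207),.1),("bowl",(188,315),.055),("cart",(194,213),.14)): print(n,onplane("top",uv,z)[0].round(3))
# model check
yaw=np.radians(9.5); ex=np.array([np.cos(yaw),np.sin(yaw),0]);ey=np.array([-np.sin(yaw),np.cos(yaw),0])
c=np.array([.6865,.0644,0])
im=p.copy()
for a,b,z in ((.11,.19,.25),(.11,-.19,.25),(-.11,.19,.25),(-.11,-.19,.25),(-.134,.19,.248),(-.169,.07,.235)):
    q=proj("top",c+a*ex+b*ey+[0,0,z])[0]; print(a,b,z,q.round(1)); cv2.circle(im,tuple(int(t) for t in q.round()),1,(0,0,255),-1)
rh=c-.11*ex-.19*ey
a=yaw+.255; dx=np.array([np.cos(a),np.sin(a),0]);dy=np.array([-np.sin(a),np.cos(a),0])
h=rh-.059*dx+.12*dy; print("rh",rh,"handle",h)
for z in (.235,.135):
    q=proj("top",h+[0,0,z])[0];print(q); cv2.circle(im,tuple(int(t) for t in q.round()),1,(255,0,255),-1)
cv2.imwrite("pics/top0chk.png",cv2.resize(im[130:290,215:405],(760,640),interpolation=cv2.INTER_NEAREST)[:600])
o=get_obs()
print(delta([h[0],h[1],.35],a-np.pi/2,o))
E
```

```text
BL [0.7682 0.2691 0.249 ]
BR [ 0.8265 -0.1051  0.249 ]
FL [0.5258 0.2259 0.249 ]
gapL [0.5509 0.2299 0.249 ]
gapR [ 0.6133 -0.1386  0.249 ]
cupC [0.385 0.015 0.085]
jar [ 0.668 -0.182  0.1  ]
bowl [0.348 0.43  0.055]
cart [0.656 0.389 0.14 ]
0.11 0.19 0.25 [225.6 167.5]
0.11 -0.19 0.25 [358.4 142.5]
-0.11 0.19 0.25 [239.1 244. ]
-0.11 -0.19 0.25 [374.  218.3]
-0.134 0.19 0.248 [240.7 252.6]
-0.169 0.07 0.235 [286.1 257.2]
rh [ 0.60936763 -0.1411495   0.        ] handle [ 0.50649521 -0.05571961  0.        ]
[343.98477157 256.44525503]
[342.36888845 258.97646846]
(array([-501.3, -533.5,  -93.7]), np.float64(2.431))
```

View pics/top0chk.png

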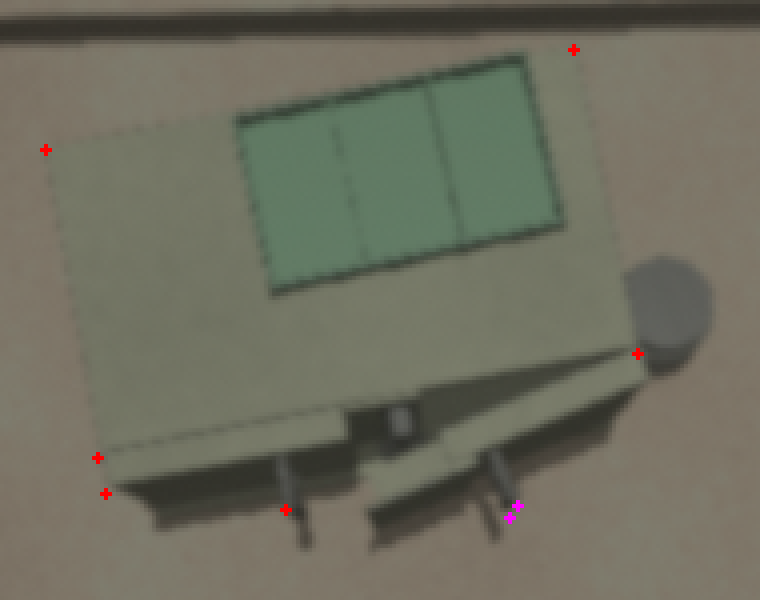

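```bash
python3 -m creep '[[0,0,0,0,0,-47,0],[0,0,0,0,0,-47,0],[0,0,0,-25,-27,0,0],[0,0,0,-25,-27,0,0],[0,0,0,-25,-27,0,0],[0,0,0,-25,-27,0,0],[0,0,0,-25,-27,0,0],[0,0,0,-25,-27,0,0]]'
python3 -m creep '[[0,0,0,-25,-27,0,0],[0,0,0,-25,-27,0,0],[0,0,0,-25,-27,0,0],[0,0,0,-25,-27,0,0],[0,0,0,-25,-27,0,0],[0,0,0,-25,-27,0,0],[0,0,0,-25,-27,0,0],[0,0,0,-25,-27,0,0]]'
python3 -m creep '[[0,0,0.14,-25,-27,0,0],[0,0,0.14,0,0,0,0],[0,0,0.14,0,0,0,0],[0,0,0.14,0,0,0,0],[0,0,0.14,0,0,0,0],[0,0,0.14,0,0,0,0],[0,0,0.14,0,0,0,0],[0,0,0.14,0,0,0,0]]'
python3 -m creep '[[0,0,0.14,0,0,0,0],[0,0,0.14,0,0,0,0],[0,0,0.14,0,0,0,0],[0,0,0.14,0,0,0,0],[0,0,0.14,0,0,0,0],[0,0,0.14,0,0,0,0],[0,0,0.14,0,0,0,0],[0,0,0.14,0,0,0,0]]'
python3 - <<'E'
from h import *
o=get_obs();print(o["clock"],o["position"],yawy(o),o["joint_pos"].round(2))
print(delta([.511,-.052,.35],np.radians(9.7)+.255-np.pi/2,o))
E
```

```text
clock: 0.95
position: [0.2765, 0.3993, 0.3501]
ee_rot: [0.144, 0.99, -0.0, -0.0]
ft_force: [0.6, -0.9, 0.4]
grip_width: 0.996
clock: 1.75
position: [0.4063, 0.1351, 0.3502]
ee_rot: [0.144, 0.99, 0.0, -0.0]
ft_force: [0.1, 1.3, -0.5]
grip_width: 0.999
clock: 2.55
position: [0.4221, 0.1036, 0.3502]
ee_rot: [0.65, 0.76, -0.0, -0.0]
ft_force: [0.3, -0.1, -0.3]
grip_width: 0.997
clock: 3.35
position: [0.4221, 0.1036, 0.3501]
ee_rot: [0.954, 0.298, -0.0, -0.0]
ft_force: [0.1, -0.1, 0.2]
grip_width: 1.004
3.35 [0.42208489 0.1036059  0.35012474] -0.9648483761381569 [-0.63 -0.15  0.26  1.78  0.04  1.5  -1.35]
(array([-1.550e+01,  1.785e+02,  1.000e-01]), np.float64(0.182))
```

```bash
python3 -m creep '[[0,0,0,-3,36,0,0],[0,0,0,-3,36,0,0],[0,0,0,-3,36,0,0],[0,0,0,-3,36,0,0],[0,0,0,-3,34,0,0],[0,0,0.09,0,0,0,0],[0,0,0.09,0,0,0,0],[0,0,0,0,0,0,0]]'
python3 - <<'E'
from h import *
o=get_obs();p,d=camera("wrist");cv2.imwrite("pics/w1.png",p);np.save("pics/w1.npy",d)
np.save("pics/w1o.npy",o,allow_pickle=True);print(o["clock"],o["position"],yawy(o))
E
```

```text
clock: 4.15
position: [0.5121, -0.0508, 0.35]
ee_rot: [0.977, 0.213, -0.0, -0.0]
ft_force: [0.3, 0.3, 0.7]
grip_width: 0.999
4.15 [ 0.51210853 -0.05080548  0.34999544] -1.1408343982750286
```

View pics/w1.png

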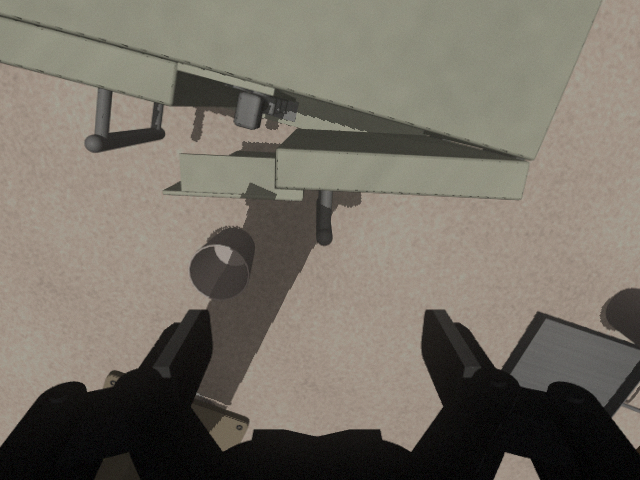

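The wrist view shows the right bar's top at about (324,238), the left bar's top at (95,143), the knob at (248,103), and the door and roof corners near (528,158). I'll fit these.

Run:
```python
from h import *
o=np.load("pics/w1o.npy",allow_pickle=True).item(); D=np.load("pics/w1.npy")
P=cloud("wrist",D,o)
for n,uv,z in (("Rbar",(324,238),.234),("Lbar",(95,143),.234),("knobtop",(249,108),.227),("roofFR",(530,159),.25),("gapleft",(100,42),.25),("gapleft0",(0,15),.25),("doorR out R",(521,199),.248),("doorR mid",(276,188),.248),("LdoorEndOut",(173,104),.248),("LdoorOut0",(0,62),.248)):
    u,v=uv; print(n,onplane("wrist",uv,z,o)[0].round(4),"depthpt",P[v,u].round(4))
z=P[...,2]
m=(z>.222)&(z<.232); m[:, :225]=0; m[:,275:]=0; m[:80]=0;m[150:]=0
ys,xs=np.nonzero(m); print(len(xs), P[m].min(0),P[m].max(0),xs.min(),xs.max(),ys.min(),ys.max())
```

```text
Rbar [ 0.5167 -0.0548  0.234 ] depthpt [ 0.5175 -0.0544  0.2366]
Lbar [0.5142 0.0996 0.234 ] depthpt [0.5149 0.0985 0.2362]
knobtop [0.5718 0.0213 0.227 ] depthpt [0.5717 0.0214 0.2259]
roofFR [ 0.6157 -0.1405  0.25  ] depthpt [ 0.6156 -0.1403  0.2504]
gapleft [0.5721 0.1024 0.25  ] depthpt [0.5717 0.1047 0.2457]
gapleft0 [0.5634 0.1554 0.25  ] depthpt [0.5631 0.1574 0.2475]
doorR out R [ 0.5936 -0.1506  0.248 ] depthpt [ 0.5936 -0.1515  0.2465]
doorR mid [ 0.5378 -0.0132  0.248 ] depthpt [ 0.537  -0.0131  0.2449]
LdoorEndOut [0.5578 0.0575 0.248 ] depthpt [0.5574 0.0586 0.245 ]
LdoorOut0 [0.5398 0.1526 0.248 ] depthpt [ 0.4838  0.3449 -0.0012]
858 [0.55915209 0.01123015 0.22206627] [0.58448964 0.03109287 0.23016745] 233 272 92 129
```

Run:
```python
from h import *
o=get_obs(); print(delta([.5167,-.0548,.212],-1.178,o))
import workcell; print([n for n in dir(workcell) if not n.startswith('_')])
```

```text
(array([  2.5,   5.8, 138.1]), np.float64(0.041))
['MotionError', 'camera', 'camera_model', 'finger_overhang', 'get_obs', 'hand_in']
```

```bash
python3 -m creep '[[0,0,0,2.5,5.8,0,0],[0,0,0.04,0,0,23,0],[0,0,0,0,0,23,0],[0,0,0,0,0,23,0],[0,0,0,0,0,23,0],[0,0,0,0,0,23,0],[0,0,0,0,0,23,0],[0,0,0,0,0,0,0]]'
python3 -m creep '[[0,0,0,0,0,0,255],[0,0,0,0,0,0,255],[0,0,0,0,0,0,255],[0,0,0,0,0,0,255],[0,0,0,0,0,0,255],[0,0,0,0,0,0,255],[0,0,0,0,0,0,255],[0,0,0,0,0,0,255]]' 30
python3 - <<'E'
from h import *
o=get_obs();print(finger_overhang);p,d=camera("wrist");cv2.imwrite("pics/w2.png",p)
np.save("pics/w2o.npy",o,allow_pickle=True);print(o["clock"],o["position"],yawy(o),o["grip_width"],o["joint_pos"].round(2))
E
```

```text
clock: 5.0
position: [0.5155, -0.0549, 0.2097]
ee_rot: [0.981, 0.196, -0.002, -0.0]
ft_force: [-0.1, 0.1, -0.4]
grip_width: 1.0
clock: 5.8
position: [0.5168, -0.0543, 0.2128]
ee_rot: [0.981, 0.195, 0.0, -0.0]
ft_force: [-3.6, 2.3, 5.2]
grip_width: 0.119
0.025
5.8 [ 0.5167904  -0.05431064  0.21275703] -1.1784017282604162 0.11928368900208453 [-0.45  0.13  0.51  1.82 -0.07  1.21 -1.1 ]
```

View pics/w2.png

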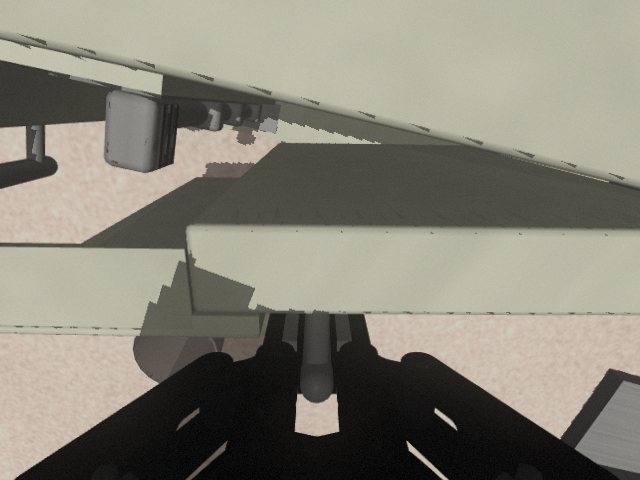

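```bash
python3 -m creep '[[0,0,-0.05,-6,3.1,0,255],[0,0,-0.1,-11.7,6.5,0,255],[0,0,-0.1,-11.7,6.5,0,255],[0,0,-0.1,-11.7,6.5,0,255],[0,0,0,0,0,0,255]]'
cat > chk.py <<'E'
from h import *
o=get_obs(); rh=np.array([.617,-.142]); a=yawy(o)+np.pi/2
g=rh+np.array([[np.cos(a),-np.sin(a)],[np.sin(a),np.cos(a)]])@[-.059,.12]
print(o["clock"],o["position"].round(4),"a",a.round(3),"open",round(a-np.radians(10),3),"ideal",g.round(4),"F",o["ft_force"].round(1),"T",o["torque"].round(2),o["grip_width"].round(3),o["joint_pos"].round(2),delta([*g,o["position"][2]],0,o)[0])
E
python3 chk.py
```

```text
clock: 6.35
position: [0.4912, -0.0958, 0.2127]
ee_rot: [0.932, 0.363, -0.001, -0.001]
ft_force: [-9.2, 3.6, 8.3]
grip_width: 0.119Traceback (most recent call last):
  File "chk.py", line 4, in <module>
    print(o["clock"],o["position"].round(4),"a",a.round(3),"open",round(a-np.radians(10),3),"ideal",g.round(4),"F",o["ft_force"].round(1),"T",o["torque"].round(2),o["grip_width"].round(3),o["joint_pos"].round(2),delta([*g,o["position"][2]],0,o)[0])
                                                                                                                                                                   ^^^^^^^^^^^^^^^^^^^^^
AttributeError: 'float' object has no attribute 'round'
```

```bash
sed -i 's/o\["grip_width"\].round(3)/round(o["grip_width"],3)/' chk.py; python3 chk.py
```

```text
6.35 [ 0.4912 -0.0958  0.2127] a 0.744 open 0.569 ideal [ 0.4923 -0.0936] F [-9.2  3.6  8.3] T [0.6  1.68 0.09] 0.119 [-0.39  0.08  0.52  1.87 -0.04  1.21 -0.68] [ 2.3 -0.8  0. ]
```

```bash
python3 -m creep '[[0,0,-0.1,-11.3,6.3,0,255],[0,0,-0.1,-11.5,6.3,0,255],[0,0,-0.1,-11.7,6.5,0,255],[0,0,-0.1,-11.7,6.5,0,255],[0,0,0,0,0,0,255]]'; python3 chk.py
```

```text
clock: 6.85
position: [0.4822, -0.1487, 0.2127]
ee_rot: [0.841, 0.541, -0.001, -0.0]
ft_force: [-11.0, -1.1, 11.7]
grip_width: 0.116
6.85 [ 0.4822 -0.1487  0.2127] a 1.143 open 0.968 ideal [ 0.4833 -0.1459] F [-11.   -1.1  11.7] T [-0.03  2.21  0.12] 0.116 [-0.31  0.09  0.55  1.86 -0.05  1.21 -0.17] [ 3.  -0.1 -0. ]
```

```bash
python3 -m creep '[[0,0,-0.1,-11.3,6.3,0,255],[0,0,-0.1,-11.5,6.3,0,255],[0,0,-0.1,-11.7,6.5,0,255],[0,0,-0.1,-11.7,6.5,0,255],[0,0,-0.1,-11.7,6.5,0,255],[0,0,0,0,0,0,255],[0,0,0,0,0,0,255]]'; python3 chk.py
```

```text
clock: 7.55
position: [0.5006, -0.2118, 0.2128]
ee_rot: [0.682, 0.731, -0.001, 0.0]
ft_force: [-7.3, -4.1, 7.2]
grip_width: 0.116
7.55 [ 0.5006 -0.2118  0.2128] a 1.64 open 1.465 ideal [ 0.5013 -0.2091] F [-7.3 -4.1  7.2] T [-0.79  1.42  0.13] 0.116 [-0.18  0.19  0.56  1.76 -0.11  1.22  0.48] [ 2.6  0.9 -0. ]
```

```bash
python3 -m creep '[[0,0,0,0,0,0,0],[0,0,0,0,0,0,0],[0,0,0,0,0,0,0],[0,0,0,0,0,0,0],[0,0,0,0,0,0,0],[0,0,0,0,0,-25,0],[0,0,0,0,0,-40,0],[0,0,0,0,0,-45,0]]'
python3 -m creep '[[0,0,0,0,0,-35,0],[0,0,-0.14,0,0,0,0],[0,0,-0.14,0,0,0,0],[0,0,-0.14,0,0,0,0],[0,0,-0.14,0,0,0,0],[0,0,-0.14,0,0,0,0],[0,0,-0.14,0,0,0,0],[0,0,-0.14,0,0,0,0]]'
python3 -m creep '[[0,0,-0.14,0,0,0,0],[0,0,-0.14,0,0,0,0],[0,0,-0.14,0,0,0,0],[0,0,-0.14,0,0,0,0],[0,0,-0.14,0,0,0,0]]'
python3 - <<'E'
from h import *
o=get_obs(); print(o["clock"],o["position"],o["joint_pos"].round(2),delta([.535,.04,.34],np.radians(100),o))
p,d=camera("top");cv2.imwrite("pics/top1.png",cv2.resize(p[130:330,190:430],(720,600),interpolation=cv2.INTER_CUBIC))
E
```

```text
clock: 8.35
position: [0.501, -0.2091, 0.3228]
ee_rot: [0.682, 0.732, -0.001, -0.001]
ft_force: [2.5, -0.9, 0.2]
grip_width: 0.999
clock: 9.15
position: [0.5017, -0.2094, 0.3572]
ee_rot: [0.254, 0.967, 0.0, -0.0]
ft_force: [-0.8, 0.0, -0.1]
grip_width: 1.002
clock: 9.65
position: [0.5017, -0.2094, 0.3572]
ee_rot: [-0.093, 0.996, 0.0, -0.0]
ft_force: [-0.0, -0.4, -0.4]
grip_width: 1.002
9.65 [ 0.50165572 -0.20936392  0.35720912] [-0.12  0.11  0.47  1.53 -0.05  1.51  2.11] (array([-78.9, 238.9,  17.2]), np.float64(0.012))
```

View pics/top1.png

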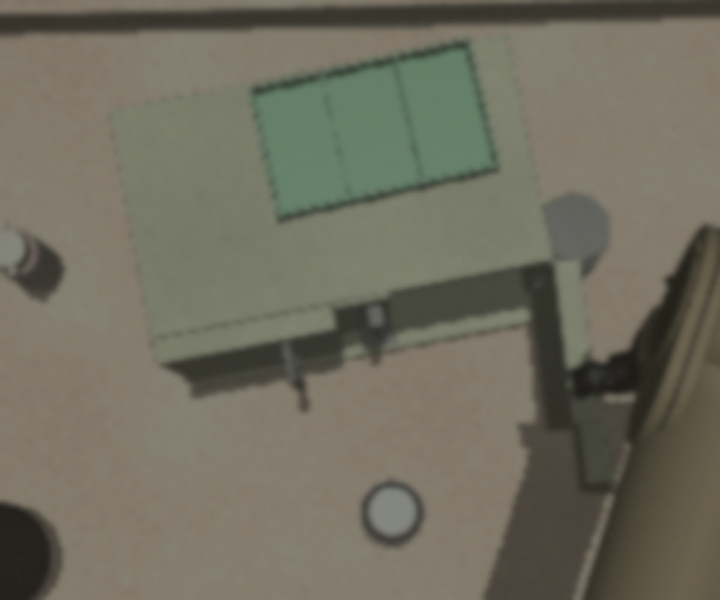

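The right door stands at about 85°, square to the front, and the other objects are where they were. Next I'll go above the knob for a wrist view.

```bash
python3 -m creep '[[0,0,0,-12,40,0,0],[0,0,0,-12,40,0,0],[0,0,0,-12,40,0,0],[0,0,0,-12,40,0,0],[0,0,0,-12,40,0,0],[0,0,0,-14,20,0,0],[0,0,0,0,0,20,0],[0,0,0,0,0,0,0]]'
python3 - <<'E'
from h import *
o=get_obs();p,d=camera("wrist");cv2.imwrite("pics/w3.png",p);np.save("pics/w3.npy",d)
np.save("pics/w3o.npy",o,allow_pickle=True);print(o["clock"],o["position"],yawy(o))
E
```

```text
clock: 10.5
position: [0.5343, 0.021, 0.335]
ee_rot: [-0.089, 0.996, -0.0, -0.002]
ft_force: [-0.1, -1.3, -0.8]
grip_width: 1.002
10.5 [0.53427392 0.02096762 0.33504976] 1.7500169654075814
```

View pics/w3.png

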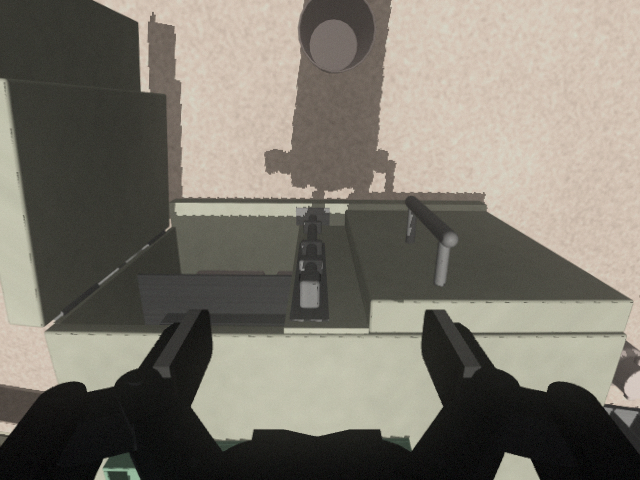

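Run:
```python
from h import *
o=np.load("pics/w3o.npy",allow_pickle=True).item();p=cv2.imread("pics/w3.png");D=np.load("pics/w3.npy");P=cloud("wrist",D,o)
cv2.imwrite("pics/w3z.png",cv2.resize(p[190:345,255:455],(774,600),interpolation=cv2.INTER_NEAREST))
for v in range(200,330,4): print(v,P[v,309].round(4), P[v,303].round(4))
for u in range(284,400,4): print(u,P[296,u].round(4))
```

```text
200 [0.5578 0.0151 0.0031] [0.5592 0.0078 0.0028]
204 [0.5584 0.0155 0.0211] [0.5597 0.0085 0.0209]
208 [0.5627 0.0163 0.0232] [0.5643 0.0093 0.0219]
212 [0.5678 0.0172 0.022 ] [0.5692 0.0102 0.0216]
216 [0.5722 0.018  0.0239] [0.5738 0.011  0.0228]
220 [0.572  0.0183 0.0413] [0.5788 0.0118 0.0222]
224 [0.5714 0.0186 0.0589] [0.5842 0.0127 0.0209]
228 [0.5711 0.0188 0.0743] [0.5843 0.0132 0.0363]
232 [0.571  0.0191 0.0882] [0.5849 0.0138 0.0494]
236 [0.5707 0.0193 0.1019] [0.5841 0.0142 0.0655]
240 [0.5694 0.0194 0.1174] [0.5699 0.0137 0.1189]
244 [0.5708 0.0198 0.1247] [0.5718 0.0143 0.1245]
248 [0.5703 0.0199 0.1366] [0.5758 0.0149 0.1246]
252 [0.5703 0.0201 0.1463] [0.5797 0.0156 0.1247]
256 [0.5696 0.0202 0.1575] [0.5829 0.0162 0.1267]
260 [0.5692 0.0204 0.1675] [0.5696 0.0154 0.1686]
264 [0.5704 0.0207 0.1729] [0.5727 0.016  0.1694]
268 [0.5701 0.0208 0.1817] [0.5766 0.0166 0.1686]
272 [0.5597 0.0196 0.2125] [0.5608 0.0155 0.2118]
276 [0.5606 0.0199 0.2171] [0.5605 0.0157 0.219 ]
280 [0.5594 0.0198 0.226 ] [0.5603 0.0159 0.2256]
284 [0.5616 0.0202 0.2275] [0.5625 0.0163 0.2271]

[... 632 characters left out ...]
96 [0.5829 0.0138 0.207 ]
300 [0.5728 0.0159 0.2251]
304 [0.5707 0.0184 0.2281]
308 [0.5706 0.0211 0.2274]
312 [0.5701 0.0238 0.2275]
316 [0.5689 0.0263 0.2288]
320 [0.5716 0.0296 0.2226]
324 [0.5791 0.0341 0.2072]
328 [0.5799 0.0373 0.2046]
332 [0.5801 0.0404 0.2031]
336 [0.5793 0.0433 0.2038]
340 [0.5787 0.0462 0.2039]
344 [0.5781 0.0491 0.2039]
348 [0.5774 0.052  0.2044]
352 [0.5774 0.0551 0.2032]
356 [0.5766 0.058  0.2038]
360 [0.5755 0.0606 0.205 ]
364 [0.5684 0.0604 0.2183]
368 [0.5584 0.0585 0.2376]
372 [0.556  0.06   0.2415]
376 [0.5553 0.0624 0.2419]
380 [0.5547 0.0647 0.2424]
384 [0.5545 0.0674 0.2417]
388 [0.554  0.0699 0.2419]
392 [0.5534 0.0723 0.2422]
396 [0.5535 0.0751 0.2411]
```

View pics/w3z.png

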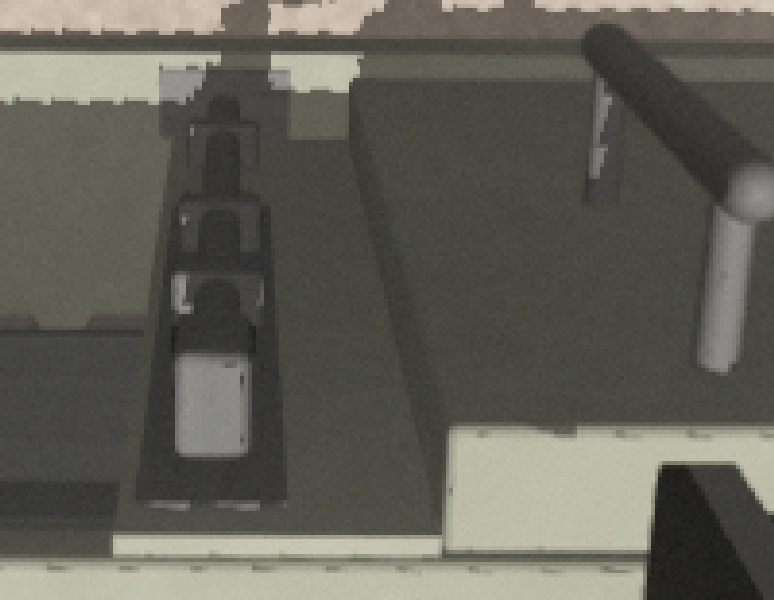

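The wrist view shows the knob's top face spanning pixels (300–319, 281–307). That puts its centre at about (0.570, 0.0217) with its top at z = 0.227. The step floor is at x ≈ 0.582 and the shoulder at y ≈ 0.060.

```bash
python3 - <<'E'
from h import *
o=get_obs(); print(delta([.5678,.0213,.230],1.745,o))
E
python3 -m creep '[[0,0,0,-17,0,0,165],[0,0,0,-16.5,0,0,165],[0,0,0,0,0,30,165],[0,0,0,0,0,0,165],[0,0,0,0,0,0,165]]'
python3 - <<'E'
from h import *
o=get_obs();print(o["grip_width"],o["position"],delta([.5678,.0213,.230],1.745,o)); p,d=camera("wrist");cv2.imwrite("pics/w4.png",p)
E
```

```text
(array([-33.2,  -4.7, 106.4]), np.float64(0.004))
clock: 11.05
position: [0.5677, 0.0256, 0.3082]
ee_rot: [-0.089, 0.996, -0.0, -0.0]
ft_force: [-0.1, 0.3, 0.2]
grip_width: 0.348
0.3481615828795942 [0.56773567 0.02556966 0.30815691] (array([ 0.7, -4.2, 78.2]), np.float64(0.004))
```

View pics/w4.png

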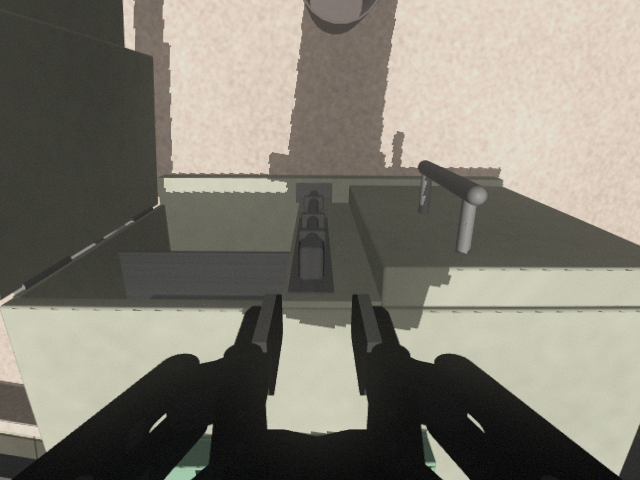

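```bash
python3 -m creep '[[0,0,0,0.5,-4.2,0,165],[0,0,0,0,0,20,165],[0,0,0,0,0,20,165],[0,0,0,0,0,15,165],[0,0,0,0,0,12,165],[0,0,0,0,0,10,165],[0,0,0,0,0,0,165]]'
python3 - <<'E'
from h import *
o=get_obs();print(o["grip_width"],o["position"],o["ft_force"].round(1)); p,d=camera("wrist");cv2.imwrite("pics/w5.png",p)
E
```

```text
clock: 11.8
position: [0.5684, 0.022, 0.2302]
ee_rot: [-0.09, 0.996, 0.0, 0.0]
ft_force: [-0.5, 0.1, 0.4]
grip_width: 0.354
0.35352826822255734 [0.56838238 0.02196135 0.23023922] [-0.5  0.1  0.4]
```

View pics/w5.png

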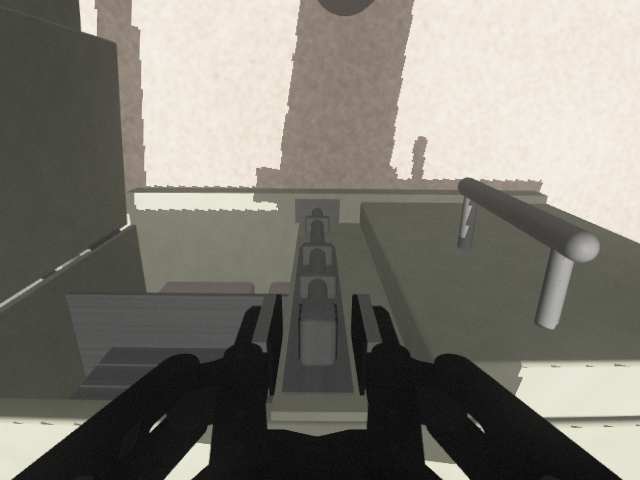

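```bash
python3 -m creep '[[0,0,0,0,0,0,255],[0,0,0,0,0,0,255],[0,0,0,0,0,0,255],[0,0,0,0,0,0,255],[0,0,0,0,0,0,255]]' 40
python3 -m creep '[[0,0,0,0,0,-3,255],[0,0,0,0,0,-4,255],[0,0,0,0,0,-4,255],[0,0,0,0,0,-4,255],[0,0,0,0,0,-3,255],[0,0,0,0,0,0,255],[0,0,0,0,0,0,255]]'
python3 - <<'E'
from h import *
o=get_obs();print(o["grip_width"],o["position"],o["ft_force"].round(1)); p,d=camera("wrist");cv2.imwrite("pics/w6.png",p);P=cloud("wrist",d,o)
for v in range(290,370,6): print(v,P[v,316].round(4))
E
```

```text
clock: 12.35
position: [0.5686, 0.0223, 0.2307]
ee_rot: [-0.09, 0.996, 0.0, 0.001]
ft_force: [0.4, 1.5, 3.1]
grip_width: 0.152
clock: 13.05
position: [0.5681, 0.0222, 0.2481]
ee_rot: [-0.09, 0.996, 0.0, -0.0]
ft_force: [0.6, 3.2, -7.5]
grip_width: 0.156
0.15587229625571905 [0.56805015 0.02220407 0.24805674] [ 0.6  3.2 -7.5]
290 [0.5692 0.0216 0.2001]
296 [0.5692 0.0216 0.2064]
302 [0.559  0.0198 0.2308]
308 [0.5591 0.0198 0.2355]
314 [0.5589 0.0198 0.2403]
320 [0.5599 0.02   0.243 ]
326 [0.5615 0.0203 0.2446]
332 [0.5648 0.0209 0.2434]
338 [0.5666 0.0212 0.2447]
344 [0.5701 0.0219 0.2434]
350 [0.5722 0.0222 0.2443]
356 [0.575  0.0228 0.2441]
362 [0.5778 0.0233 0.2441]
368 [0.5805 0.0238 0.2441]
```

View pics/w6.png

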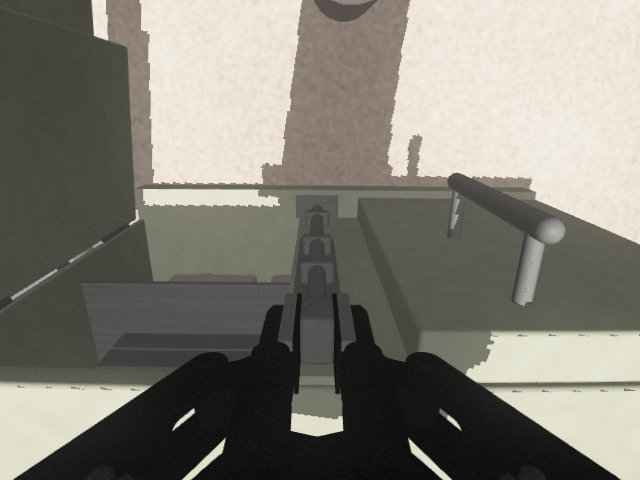

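```bash
python3 -m creep '[[0,0,0,0,0,-1.5,255],[0,0,0,0,0,-1,255],[0,0,0,0,0,0,255],[0,0,0,0,0,0,255]]'
python3 - <<'E'
from h import *
o=get_obs();print(o["position"],o["ft_force"].round(1)); p,d=camera("wrist");P=cloud("wrist",d,o)
print(np.median(P[330:360,312:320,2]))
E
```

```text
clock: 13.5
position: [0.5669, 0.0221, 0.2483]
ee_rot: [-0.09, 0.996, -0.0, -0.002]
ft_force: [2.1, 3.7, -23.8]
grip_width: 0.152
[0.56691911 0.02213577 0.24828722] [  2.1   3.7 -23.8]
0.24427600646656739
```

The bolt is at its stop: the knob rose 17 mm, then the force climbed with no further motion. I'll ease off, release to the partial opening and rise.

```bash
python3 -m creep '[[0,0,0,0,0,1.5,255],[0,0,0,0,0,0,165],[0,0,0,0,0,0,165],[0,0,0,0,0,0,165],[0,0,0,0,0,0,165],[0,0,0,0,0,-20,165],[0,0,0,0,0,-40,165],[0,0,0,0,0,-30,165]]'
python3 - <<'E'
from h import *
rh=np.array([.617,-.142]);y=np.radians(10);
o=get_obs();print(o["position"],yawy(o)); p,d=camera("wrist");P=cloud("wrist",d,o);cv2.imwrite("pics/w7.png",p);np.save("pics/w7.npy",d);np.save("pics/w7o.npy",o,allow_pickle=True)
E
```

```text
clock: 14.35
position: [0.5684, 0.0218, 0.3418]
ee_rot: [-0.09, 0.996, 0.0, 0.001]
ft_force: [0.7, -0.2, -0.3]
grip_width: 0.349
[0.56842035 0.02177708 0.34184306] 1.7507799500135548
```

View pics/w7.png

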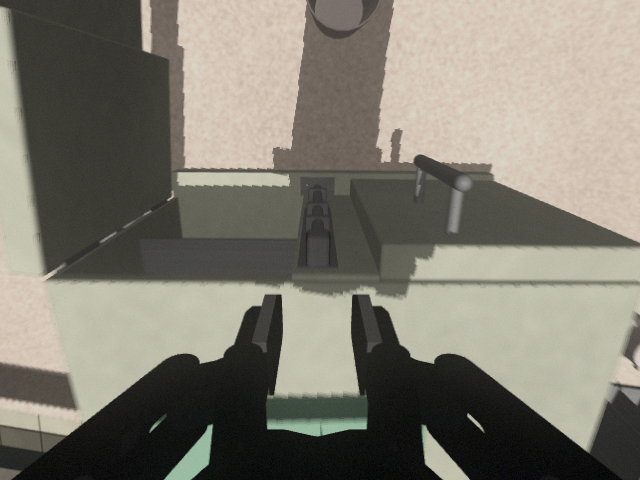

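Run:
```python
from h import *
o=np.load("pics/w7o.npy",allow_pickle=True).item();P=cloud("wrist",np.load("pics/w7.npy"),o)
print("Lbar",onplane("wrist",(464,183),.234,o)[0].round(4),P[183,464]); print("knob",np.median(P[240:262,313:324].reshape(-1,3),0))
print("gap",onplane("wrist",[(400,281),(560,284),(635,287)],.25,o).round(4)); print("FR",onplane("wrist",(46,279),.25,o).round(4)) 
print("Ldoor out edge", onplane("wrist",[(400,244),(600,244)],.248,o).round(4))
L=np.array([.617,-.142])+.38*np.array([-np.sin(np.radians(10)),np.cos(np.radians(10))]);print("lh",L)
```

```text
Lbar [0.5125 0.1026 0.234 ] [0.51215426 0.10148305 0.23654968]
knob [0.56780651 0.02198325 0.24423801]
gap [[0.5766 0.0752 0.25  ]
 [0.5608 0.1754 0.25  ]
 [0.5543 0.225  0.25  ]]
FR [[ 0.6155 -0.1431  0.25  ]]
Ldoor out edge [[0.5535 0.0697 0.248 ]
 [0.5315 0.1913 0.248 ]]
lh [0.55101369 0.23222695]
```

Run:
```python
from h import *
o=get_obs(); print(delta([.513,.1025,.212],1.740,o))
```

```text
(array([ 42.5,  89.5, 134.5]), np.float64(0.011))
```

```bash
python3 -m creep '[[0,0,0.01,14,30,0,0],[0,0,0,14,30,0,0],[0,0,0,14.5,29.5,0,0],[0,0,0,0,0,40,0],[0,0,0,0,0,40,0],[0,0,0,0,0,30,0],[0,0,0,0,0,24,0],[0,0,0,0,0,0,0]]'
python3 - <<'E'
from h import *
o=get_obs();print(o["clock"],o["position"],yawy(o),o["ft_force"].round(1),o["joint_pos"].round(2)); p,d=camera("wrist");cv2.imwrite("pics/w8.png",p)
E
```

```text
clock: 15.2
position: [0.5094, 0.1023, 0.2026]
ee_rot: [-0.085, 0.996, -0.001, -0.002]
ft_force: [0.0, 0.2, 0.7]
grip_width: 1.002
15.2 [0.50938597 0.10232597 0.20258799] 1.7410448881574756 [0.  0.2 0.7] [-0.47  0.14  0.2   1.82 -0.03  1.19  1.48]
```

View pics/w8.png

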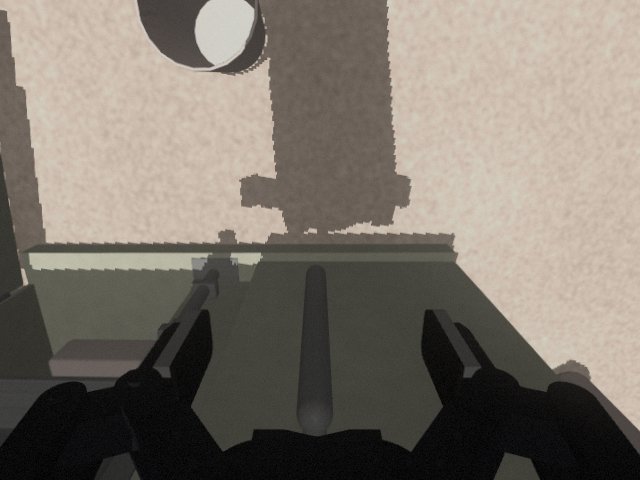

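Run:
```python
from h import *
o=get_obs();print(o["position"],o["ft_force"].round(1),delta([.513,.1025,.212],1.740,o))
```

```text
[0.51046689 0.10260166 0.20484172] [ 0.4  0.6 -0.1] (array([-2.5, -0.5, -7.2]), np.float64(0.001))
```

```bash
python3 -m creep '[[0,0,0,0,0,-4,0],[0,0,0,0,0,0,0],[0,0,0,0,0,0,0]]'
python3 - <<'E'
from h import *
o=get_obs();print(delta([.513,.1025,.212],1.740,o))
E
```

```text
clock: 15.55
position: [0.5117, 0.103, 0.2108]
ee_rot: [-0.085, 0.996, 0.0, 0.001]
ft_force: [-0.5, 0.4, -0.3]
grip_width: 0.999
(array([-1.2, -0.7, -1.2]), np.float64(0.001))
```

```bash
python3 -m creep '[[0,0,0,-1,0,-1,255],[0,0,0,0,0,0,255],[0,0,0,0,0,0,255],[0,0,0,0,0,0,255],[0,0,0,0,0,0,255],[0,0,0,0,0,0,255],[0,0,0,0,0,0,255]]' 30
cat > chkl.py <<'E'
from h import *
o=get_obs(); lh=np.array([.551,.231]); a=yawy(o)-np.pi/2
g=lh+np.array([[np.cos(a),-np.sin(a)],[np.sin(a),np.cos(a)]])@[-.059,-.12]
print(o["clock"],o["position"].round(4),"open",round(np.radians(9.7)-a,3),"ideal",g.round(4),"F",o["ft_force"].round(1),"T",o["torque"].round(2),round(o["grip_width"],3),o["joint_pos"].round(2),delta([*g,o["position"][2]],0,o)[0])
E
python3 chkl.py
```

```text
clock: 16.25
position: [0.5119, 0.1022, 0.2103]
ee_rot: [-0.085, 0.996, -0.0, -0.0]
ft_force: [-0.7, -4.3, 1.3]
grip_width: 0.117
16.25 [0.5119 0.1022 0.2103] open -0.0 ideal [0.5131 0.1028] F [-0.7 -4.3  1.3] T [-0.97  0.24  0.04] 0.117 [-0.47  0.13  0.2   1.8  -0.03  1.21  1.48] [-1.3  0.3 -0. ]
```

```bash
python3 -m creep '[[0,0,0.05,6,3.1,0,255],[0,0,0.1,11.7,6.5,0,255],[0,0,0.1,11.7,6.5,0,255],[0,0,0.1,11.7,6.5,0,255],[0,0,0,0,0,0,255]]'; python3 chkl.py
```

```text
clock: 16.75
position: [0.4687, 0.1244, 0.2103]
ee_rot: [0.091, 0.996, -0.0, -0.001]
ft_force: [-3.0, -2.4, 1.8]
grip_width: 0.117
16.75 [0.4687 0.1244 0.2103] open 0.351 ideal [0.4713 0.1236] F [-3.  -2.4  1.8] T [-0.68  0.54 -0.2 ] 0.117 [-0.53  0.05  0.18  1.89 -0.01  1.2   1.05] [-2.7 -0.2 -0. ]
```

```bash
python3 -m creep '[[0,0,0.1,11.2,6.5,0,255],[0,0,0.1,11.4,6.4,0,255],[0,0,0.1,11.4,6.4,0,255],[0,0,0.1,11.7,6.5,0,255],[0,0,0.1,11.7,6.5,0,255],[0,0,0.1,11.7,6.5,0,255],[0,0,0,0,0,0,255]]'; python3 chkl.py
```

```text
clock: 17.45
position: [0.4231, 0.1888, 0.2103]
ee_rot: [0.379, 0.925, 0.0, -0.001]
ft_force: [-5.8, -1.1, 3.6]
grip_width: 0.117
17.45 [0.4231 0.1888 0.2103] open 0.948 ideal [0.4247 0.187 ] F [-5.8 -1.1  3.6] T [-0.28  0.95 -0.13] 0.117 [-0.62  0.01  0.1   1.94 -0.    1.2   0.28] [-2.4 -0.2 -0. ]
```

```bash
python3 -m creep '[[0,0,0.1,11.2,6.5,0,255],[0,0,0.1,11.4,6.4,0,255],[0,0,0.1,11.4,6.4,0,255],[0,0,0.1,11.7,6.5,0,255],[0,0,0.1,11.7,6.5,0,255],[0,0,0,0,0,0,255],[0,0,0,0,0,0,255]]'; python3 chkl.py
python3 -m creep '[[0,0,0,0,0,0,0],[0,0,0,0,0,0,0],[0,0,0,0,0,0,0],[0,0,0,0,0,0,0],[0,0,0,0,0,0,0],[0,0,0,0,0,-20,0],[0,0,0,0,0,-40,0],[0,0,0,0,0,-45,0]]'
python3 -m creep '[[0,0,0,0,0,-45,0],[0,0,0,40,0,0,0],[0,0,0,40,0,0,0],[0,0,0,40,0,0,0],[0,0,0,0,0,0,0],[0,0,0,0,0,0,0]]'
python3 - <<'E'
from h import *
for n in ("top","side"):
    p,d=camera(n);cv2.imwrite(f"pics/{n}2.png",p);np.save(f"pics/{n}2.npy",d)
E
```

```text
clock: 18.15
position: [0.4184, 0.2527, 0.2103]
ee_rot: [0.594, 0.804, -0.0, -0.001]
ft_force: [-7.8, 1.7, 3.3]
grip_width: 0.121
18.15 [0.4184 0.2527 0.2103] open 1.443 ideal [0.419  0.2522] F [-7.8  1.7  3.3] T [ 0.42  1.53 -0.08] 0.121 [-0.69  0.07  0.05  1.88 -0.01  1.2  -0.33] [-0.6  0.4 -0. ]
clock: 18.95
position: [0.4187, 0.2516, 0.3157]
ee_rot: [0.597, 0.802, -0.001, -0.0]
ft_force: [1.2, 1.1, 0.8]
grip_width: 0.999
clock: 19.55
position: [0.3844, 0.3677, 0.3599]
ee_rot: [0.596, 0.803, -0.0, 0.0]
ft_force: [0.1, -0.8, -0.6]
grip_width: 1.001
```

View pics/top2.png

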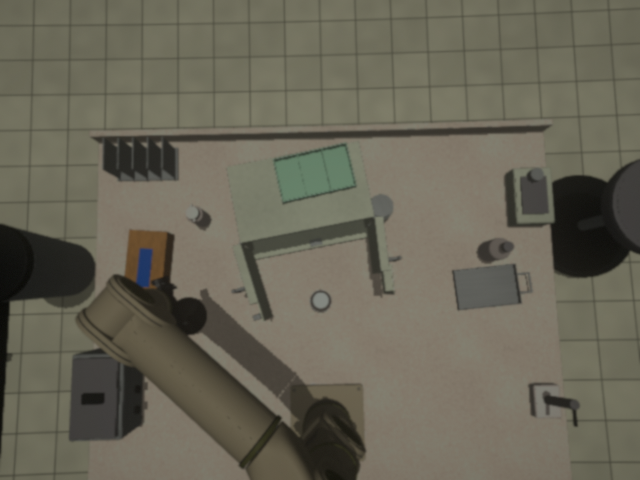

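View pics/side2.png

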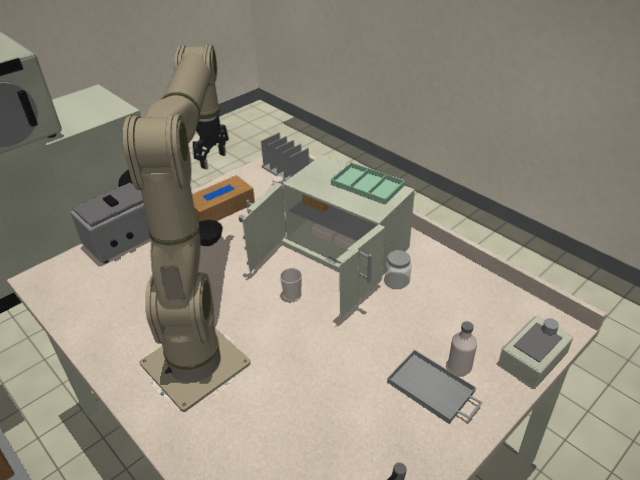

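Both doors stand about square to the front and the other objects are unmoved. One last check of the knob height and the door angles before handing in.

Run:
```python
from h import *
P=cloud("top",np.load("pics/top2.npy")); z=P[...,2]
for n,(a,b,c,d) in dict(L=(225,320,238,275),R=(215,300,368,396)).items():
    m=np.zeros(z.shape,bool); m[a:b,c:d]=True; m&=(z>.236)&(z<.256); m[:232]&=False
    q=P[m][:,:2]; v=cv2.fitLine(q.astype(np.float32),cv2.DIST_HUBER,0,.01,.01).ravel(); ang=np.degrees(np.arctan2(v[1],v[0])); print(n,len(q),"dir deg",ang.round(1),"(cupboard x axis 9.7)")
for v in range(308,322,2): print(v,[(round(float(P[v,u,2]),3)) for u in range(246,276,2)])
p=cv2.imread("pics/top2.png"); cv2.imwrite("pics/t2z.png",cv2.resize(p[225:335,225:405],None,fx=4.4,fy=4.4,interpolation=cv2.INTER_CUBIC))
```

```text
L 870 dir deg 5.2 (cupboard x axis 9.7)
R 576 dir deg 9.1 (cupboard x axis 9.7)
308 [-0.011, -0.004, -0.0, -0.002, -0.001, -0.007, 0.248, 0.235, 0.2, 0.161, 0.113, 0.069, -0.007, -0.0, -0.007]
310 [0.001, 0.0, 0.002, -0.004, -0.0, -0.007, -0.003, 0.25, 0.204, 0.172, 0.129, 0.084, 0.029, -0.001, -0.004]
312 [-0.001, -0.0, -0.002, -0.001, -0.001, -0.001, -0.005, 0.25, 0.224, 0.182, 0.14, 0.097, 0.044, -0.002, 0.005]
314 [-0.006, -0.004, 0.001, -0.004, -0.001, 0.24, 0.243, 0.248, 0.234, 0.197, 0.149, 0.112, 0.056, -0.005, -0.004]
316 [-0.003, -0.001, -0.001, 0.003, 0.24, 0.246, 0.243, 0.236, 0.246, 0.212, 0.164, 0.122, 0.079, 0.025, 0.002]
318 [0.002, -0.002, -0.0, -0.001, 0.246, 0.247, 0.243, 0.239, 0.244, 0.217, 0.177, 0.142, 0.001, -0.003, -0.001]
320 [0.003, 0.002, -0.004, -0.001, 0.244, -0.003, 0.001, -0.003, 0.247, 0.232, 0.0, 0.002, -0.005, -0.001, 0.001]
```

View pics/t2z.png

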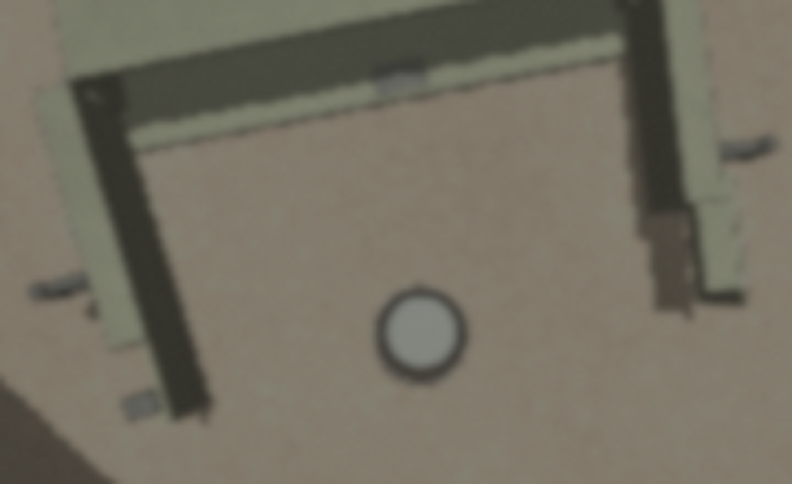

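The zoomed view shows both doors near 85° and the knob at about (140,405). By depth its top is at z ≈ 0.245, so the bolt is still up.

```bash
python3 -c "
from workcell import *
print(get_obs()['clock'],get_obs()['ft_force']);print(hand_in())"
```

```text
19.65 [ 0.12323537 -0.58525837 -0.11372923]
the job is handed in; nothing more can be done
None
```

Both cupboard doors stand wide open, each about 83–85° from shut, and the job was handed in at 19.65 s of the 64 s allowed. `hand_in()` reports no verdict, so these are my own checks.

- **Right door:** I gripped its handle from above and swung it to about 1.47 rad by tool angle.
- **Bolt:** With the left door still shut, I pinched the thumb-piece and lifted it 17 mm. Pulling further raised the force to about 24 N with no more movement, so it was at its stop.
- **Left door:** I then swung it to about 1.44 rad by tool angle, with forces below 10 N.

**Last checks:** In the top and side pictures the bystanders look where they were, though I compared them by eye and did not measure them. The knob's top is still at z ≈ 0.245 m, so the bolt is withdrawn. The gripper is clear of everything and the force reading is near zero.

**Disagreement:** A line fit to the door tops gave opening angles differing from the tool angles by 4–5° (about 86° for the left, 89° for the right). Either way both doors are well past the 1.2 rad limit.

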